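Check the bench colour tester with its glass reference cell

TASK

Check the bench colour tester before service: press its large round key (lamp on), let it come up, then, with the light path still empty, press its small round key (set zero), leaving the bar key between them alone. Then take the taller of the two glass cells out of the steel stand, gripping it by its two ribbed frosted faces only and never touching its clear faces, and hold it upright in mid-air in the light path between the tester's two lenses, its window (low on the cell) at the centre of the path and its clear faces square to the lenses. The program finishes while still holding the cell there, with the cell touching nothing but the gripper, and the shorter cell and everything else on the counter left where it was.

Things in the scene. Friction and masses are not known exactly. Their poses are not given: they have to be found in the camera images.
- tester: Fixed white bench tester: base 190 mm (x) by 200 mm (y), top 26 mm above the counter. Origin on the counter under the centre of the base; its x axis points from the key side to the post side, z up. Two white posts, 46 mm (x) by 40 mm (y), tops at 87 mm, stand at x = +50 mm, y = +68 mm (lamp) and y = -68 mm (receiver), 96 mm apart face to face, a round lens facing inward on each (lens rims stand 3 mm in). The keys are in a row on the grey panel at x = -60 mm.
- beam (a point): The middle of the light path, halfway between the two lenses: tester frame (50, 0, 66) mm, that is 66 mm above the counter. The light path runs along the tester's y axis through this point. This point's axes are the tester's.
- lamp_key (a joint): Large round key (30 mm across), at tester y = +63 mm. Value is how far it is pushed in, 0 to 0.005 m; it springs back. Full travel takes about 4 N; count it pressed at 0.004.
- lamp_key_top (a point): Centre of the top of the large round key, 48 mm above the counter when up.
- zero_key (a joint): Small round key (16 mm across), at tester y = -63 mm. Same travel and spring as the large one.
- zero_key_top (a point): Centre of the top of the small round key, 48 mm above the counter when up.
- bar_key (a joint): Oblong key (14 by 34 mm, long side along tester y) between the two round keys at tester y = 0, top at 43 mm; to be left alone. Travel 0 to 0.005 m, springs back.
- stand: Fixed steel stand, 70 mm (x) by 190 mm (y) by 22 mm high, origin on the counter under its centre. Two square pockets (29 mm wide, 12 mm deep) at y = +50 and -50 mm hold the two cells upright; which cell stands in which pocket varies.
- cell: The taller cell: a solid glass reference cell 26 by 26 mm, 85 mm high, about 0.11 kg, with a small grey cap (20 mm square, 6 mm high) at its top. Origin at the centre of its underside, z up along the cell. Its two clear faces look to its +x and -x; its two ribbed frosted faces look to its +y and -y (grip along its y axis). It stands in a pocket of the stand with its underside 10 mm above the counter, its axes along those of the stand.
- cell_frosted: The two frosted, finely ribbed side plates of the taller cell (at its +y and -y, 26 mm wide, 3 mm thick, from 2 to 79 mm above its underside, outer faces 26 mm apart). Same origin and axes as the cell.
- cell_clear: The clear glass core of the taller cell, seen at its +x and -x faces (20 mm wide between the frosted plates). Same origin and axes as the cell. Not to be touched by the fingers. Either clear face may face the lamp.
- window (a point): The centre of the window of the taller cell: on its centre line, 22 mm above its underside (inside the glass), midway between two fine grey lines across each clear face at 11 and 33 mm. It has the cell's axes.
- short_cell: A second cell of the same make, 26 by 26 by 60 mm, in the other pocket of the stand; to be left alone. Origin at the centre of its underside.
- salt_shaker: Bystander: salt shaker, 44 mm across, 90 mm high. Origin under its centre.
- dip_bowl: Bystander: white bowl, 101 mm across, 45 mm high. Origin under its centre.
- label_tape: Bystander: roll of tape lying flat, 98 mm across, 25 mm high. Origin under its centre.
- pepper_jar: Bystander: spice jar, 45 mm across, 106 mm high. Origin under its centre.
- glass_bowl: Bystander: bowl, 114 mm across, 47 mm high. Origin under its centre.
- jar_1: Bystander: jar with screw lid, 74 mm across, 84 mm high. Origin under its centre.

How it is judged (in metres and radians):
On the way, in this order (a step that is already met when the one before it is completed fails the run):
1. the large round key is pressed, the small one being up (value of joint lamp_key above 0.004 m and value of joint zero_key below 0.002 m), for 0.05 s.
2. then the small round key is pressed, the large one being up and the light path empty (value of joint zero_key above 0.004 m and value of joint lamp_key below 0.002 m and distance between window and beam above 0.08 m), for 0.05 s.
3. the taller cell is lifted clear of the stand by its frosted faces (height (world z) of cell above 0.03 m and contact force between the fingers and cell_frosted above 1 N and contact force between cell and stand below 0.2 N), for 0.2 s.
At the end, for the whole second after the job is handed in: Taller cell held still by its frosted faces, upright within 0.12 rad, off the tester; window within 7 mm (tester x), 18 mm (along the path, y) and 9 mm (height) of the path's middle; clear faces square to the lenses within 0.15 rad; keys up; shorter cell upright in its pocket, within 15 mm (x of window in the frame of beam between -0.007 and 0.007 m and y of window in the frame of beam between -0.018 and 0.018 m and z of window in the frame of beam between -0.009 and 0.009 m and angle between the x axis of cell and the y axis of tester, either way round below 0.15 rad and angle between cell's own z axis and vertical below 0.12 rad and contact force between the fingers and cell_frosted above 1 N and contact force between the fingers and cell_clear below 0.3 N and contact force between cell and tester below 0.2 N and linear speed of cell below 0.02 m/s and value of joint each of lamp_key, zero_key, bar_key below 0.002 m and distance of short_cell from where it was at the start of the episode below 0.015 m and angle between short_cell's own z axis and vertical below 0.15 rad); the arm keeps its last pose, push and grip.
It fails at once if the fingers press on a clear face of the taller cell (contact force between the fingers and cell_clear above 0.5 N).
It fails at once if the bar key is pressed (value of joint bar_key above 0.003 m).
It fails at once if both round keys are down at once (value of joint each of lamp_key, zero_key above 0.003 m).
It fails at once if the cell is knocked against the tester (contact force between cell and tester above 1 N).
It fails at once if the shorter cell or a bystander is displaced (distance of any of short_cell, salt_shaker, dip_bowl, label_tape, pepper_jar, glass_bowl, jar_1 from where it was at the start of the episode above 0.03 m).
It also fails if it takes over 59 s, if anything falls off the work surface, if the arm or the gripper's body presses on something with over 40 N, if the wrist force passes 120 N, or if a joint passes its speed limit or range.

ROBOT

A 6-joint arm with a two-finger parallel gripper is mounted at the origin on a cart in front of the work surface, level with it; the furniture and walls round the work are solid. World frame = base frame: x ahead of the robot, y to its left, z up, the work surface at z = 0. Lengths are in m, angles in degrees, forces in N, time in s.
With the tool pointing down it reaches from about 0.35 to 0.875 m from the base axis. Payload 4.2 kg.
Tool frame: the origin (TCP) lies on the front face of the gripper's body, between the roots of the fingers; the fingertips stand 70 mm ahead of it and the grasp point (between the pads) lies 51 mm ahead of it (r.nose_length is the distance from the TCP to the fingertips, in m); z points along the fingers, y is the direction in which the jaws open and shut (so a half turn about z gives the same grasp; the last joint's range is limited). The gripper opens to 87 mm and grips with 3 to 60 N. Pads are 19 mm wide; open, the fingers measure 117 mm over their backs; the gripper's body (75 mm by 190 mm) begins 51 mm behind the grasp point.
Start: joints at [85.348, 22.042, 0.453, 0, -68.411, -14.817], TCP at [0.208, 0.589, 0.292] pointing down, gripper open.
Joint ranges: [-179.83, 179.83], [-69.29, 118.12], [-61.27, 80.66], [-181.25, 117.63], [-171.15, -9.14], [-177.46, 177.46]. Speed limits (degrees/s): [159.86, 159.86, 180, 180, 180, 180].

INTERFACE

Orientations are given as a 3x3 rotation matrix whose columns are the frame's x, y, z axes.
In Python, from station import telemetry, capture, order, r gives the robot as it stands.
- The arm moves only by the tool drive_tool, never from a script. Its argument "series" is a list of rows, each a list of 4 numbers: the shift along the tool's x, y, z as a fraction of full scale, then the turn about the tool's z as a fraction of full scale. In form: [[dx, dy, dz, turn], ...]. A call has 1 to 10 rows; each row is the pose to reach, as a shift and turn from the pose commanded when the call began, along the tool's axes at that moment; what a row does not reach only later rows make up. Full scale, the value 1, is 0.12 m for a shift and 2 rad for a turn. A row lasts 1/8 s, in which the tool goes at most 62.5 mm and 10.7 degrees, less where a joint would pass 70% of its speed; a pose out of reach is approached as far as the arm can. A call with a number of a shift or a turn outside -1 to 1 is refused whole. A call with a gripper value outside its range is refused whole. "fingers" is the finger opening in mm, from 0 to 87, set as the call begins (left out, the last holds). The fingers move at their own pace and stop on an object; the grip force is fixed at half the most. Time passes only in rows, so rows that repeat a pose let the fingers close. It gives the time, the measured TCP pose, the force and the opening at its end, in the units of the state.
- telemetry.sense(): the state, without advancing time (a new reading comes with each control period).
- capture(name): name is "side" or "top" or "wrist"; returns a dict with "color" (400x640x3 uint8, blue, green, red), "fx", "fy", "cx", "cy" (pixels), "k1" (the pictures are not rectified: a ray, as slopes to the right and down, at radius r is drawn at 1 + k1 r^2 times it, then the intrinsics apply), "eye" and "attitude" of the camera in the world; the wrist camera has in their place "mount" (4x4, takes a point from camera to tool coordinates, whose origin is the TCP and whose axes are the flange's). Camera axes: x right, y up, looking along -z (the intrinsics and any distortion apply to the point x, -y, -z); pixel columns grow to the right and rows downward; lengths in m; the calibration is good to about 2 mm. A picture is of the moment at which its call begins: read the wrist's pose just before it. There is no depth.
- order.finish_job(): hands the job in, once; it reports no verdict.
The state is a dict: "time_s": time; "joints": joint angles; "joint_velocities": joint speeds; "effort": joint torques, N m; "tcp_pos": TCP position; "ee_rot": TCP orientation; "wrist_force": force on the tool from outside, world axes, zero at the start; "moment": the same for the moment, N m; "gripper_width": opening from 0.0 (shut) to 1.0 (fully open).
Only numpy, scipy, OpenCV 4.12 (cv2) and the standard library are available. Lean on these libraries where they do the work, as an engineer would, in place of code of your own. Each camera call takes 0.05 s, during which the arm holds its last target. There are 200 camera calls.

## Working session

There is one attempt and no reset: what is moved stays moved. The work goes in short steps, Python scripts to look and compute and a tool call to move; the robot and the scene stay as the last step left them, time stands still between calls to the robot, and variables do not carry over. Pictures are saved under pics/ and viewed, about 8 in all and at most 12, crops included, and the job is handed in when it is done.

Besides the shell and the picture viewer there is one more tool, called after "Call:" as name([rows], argument=value, ...), one row to a line, values as JSON. drive_tool: Moves the arm, as the interface text tells. Shift numbers are shares of 0.12 m and turn numbers shares of 2 rad, none past 1 either way. Its arguments: {"type":"object","properties":{"series":{"type":"array","items":{"type":"array","items":{"type":"number","minimum":-1,"maximum":1}}},"fingers":{"type":"number"}},"required":["series"]}

```bash
ls; mkdir -p pics; cat > h.py <<'E'
import numpy as np, cv2
from station import telemetry, capture, order, r
def shot(n):
    s=telemetry.sense(); c=capture(n)
    if n=="wrist":
        T=np.eye(4);T[:3,:3]=s["ee_rot"];T[:3,3]=s["tcp_pos"];M=T@np.array(c["mount"])
        c["R"],c["t"]=M[:3,:3],M[:3,3]
    else: c["R"],c["t"]=np.array(c["attitude"]).reshape(3,3),np.array(c["eye"])
    return c
def K(c): return np.array([[c["fx"],0,c["cx"]],[0,c["fy"],c["cy"]],[0,0,1.]]),np.array([c["k1"],0,0,0.])
def ray(c,px):
    k,d=K(c);u=cv2.undistortPoints(np.array(px,float).reshape(-1,1,2),k,d).reshape(-1,2)
    return np.c_[u[:,0],-u[:,1],-np.ones(len(u))]@c["R"].T
def onz(c,px,z):
    v=ray(c,px); return c["t"]+v*((z-c["t"][2])/v[:,2])[:,None]
def proj(c,P):
    q=(np.array(P,float).reshape(-1,3)-c["t"])@c["R"]; q=q*[1,-1,-1]
    k,d=K(c); return cv2.projectPoints(q,np.zeros(3),np.zeros(3),k,d)[0].reshape(-1,2)
E
python3 - <<'E'
from h import *
import pickle
s=telemetry.sense();print(s)
for n in("side","top","wrist"):
    c=shot(n);pickle.dump(c,open(n+".pkl","wb"));cv2.imwrite(f"pics/{n}0.png",c["color"]);print(n,c["t"],c["R"].round(3).tolist(),c["fx"],c["k1"])
E
```

```text
pics
{'time_s': 0.0, 'joints': array([ 8.53469231e+01,  2.20909973e+01,  3.80228133e-01, -2.90447392e-02,
       -6.84126783e+01, -1.48170095e+01]), 'joint_velocities': array([ 0.03970719, -0.03200287,  0.09863639,  0.05396089, -0.05470934,
        0.03616089]), 'effort': array([-4.35824313e-04, -3.90664601e+01,  1.87403727e+01,  4.22010854e+00,
        1.10217521e-02, -1.87613391e-04]), 'tcp_pos': array([0.20814253, 0.5888413 , 0.29115988]), 'ee_rot': array([[ 9.42753319e-01, -3.33490275e-01, -6.44595404e-04],
       [-3.33490884e-01, -9.42750965e-01, -2.10918002e-03],
       [ 9.56980870e-05,  2.20340316e-03, -9.99997568e-01]]), 'wrist_force': array([-0.0425522 , -0.37258943, -0.49976979]), 'moment': array([0.0026077 , 0.02425681, 0.01312154]), 'gripper_width': 0.9989338171356645}
side [0.3625926  1.48101771 0.71156094] [[-0.994, 0.042, -0.099], [-0.107, -0.426, 0.898], [-0.005, 0.904, 0.428]] 401.0420665526138 -0.06518603594579864
top [0.35218545 0.08192899 1.16526233] [[-0.022, 0.989, -0.144], [-1.0, -0.023, -0.007], [-0.01, 0.143, 0.99]] 365.04578760626725 0.006161687993576876
wrist [0.27295208 0.56528223 0.38371835] [[-0.333, 0.911, 0.241], [-0.943, -0.323, -0.082], [0.003, -0.255, 0.967]] 313.59445281226283 -0.050184171545678086
```

View pics/top0.png

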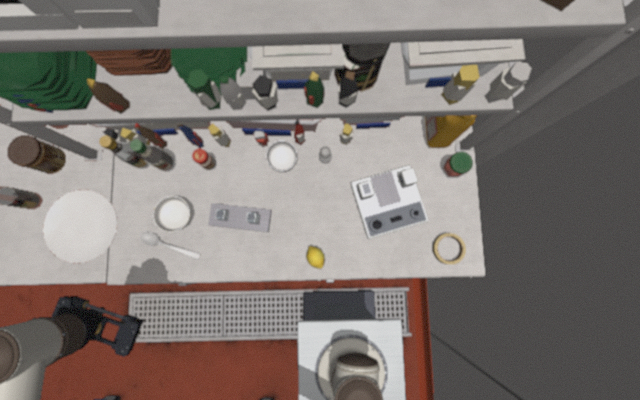

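View pics/side0.png

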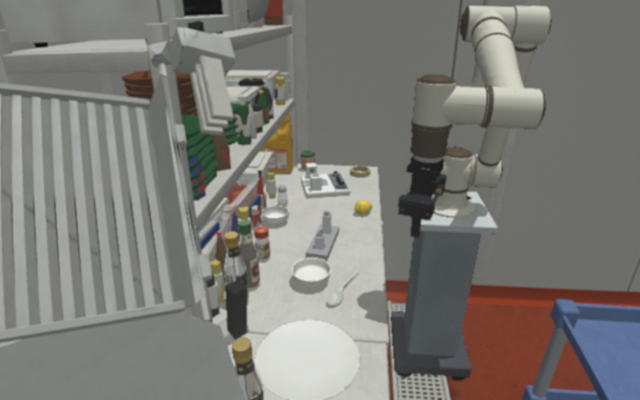

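The top view shows the tester around (390,202), keys at about (376,224), (396,219) and (416,213). The stand is around (240,217). The side view shows the taller cell in the far (−y) pocket, at about (253,217) in the top view. I'll enlarge this and measure.

```bash
python3 - <<'E'
from h import *
import pickle
c=pickle.load(open("top.pkl","rb"))
a=cv2.resize(c["color"][150:250,195:275],None,fx=5,fy=5,interpolation=cv2.INTER_CUBIC)
b=cv2.resize(c["color"][150:250,345:425+10],None,fx=4.4,fy=5,interpolation=cv2.INTER_CUBIC)
cv2.imwrite("pics/top_crop.png",np.hstack([a,b]))
p=lambda q,z:onz(c,[q],z)[0].round(3)
print("keys",p((376,224),.048),p((396,219),.043),p((416,213),.048))
print("tall",p((253,217),.098),"short",p((222,214),.07))
g=c["color"][195:240,200:280];
# keys dark mask
m=(cv2.cvtColor(c["color"],cv2.COLOR_BGR2GRAY)<60).astype(np.uint8)
n,l,st,ce=cv2.connectedComponentsWithStats(m[200:240,355:430]);
for i in range(1,n): print(st[i],ce[i]+[355,200],onz(c,[ce[i]+[355,200]],.048)[0].round(4))
E
```

```text
keys [ 0.439 -0.088  0.048] [ 0.453 -0.151  0.043] [ 0.47  -0.212  0.048]
tall [0.464 0.279 0.098] short [0.478 0.378 0.07 ]
[60 11  3  3  7] [416.         212.28571429] [ 0.472  -0.2126  0.048 ]
[36 16 10  5 24] [395.91666667 218.29166667] [ 0.4549 -0.1502  0.048 ]
[18 21  8  7 41] [376.75609756 224.19512195] [ 0.4382 -0.0908  0.048 ]
```

View pics/top_crop.png

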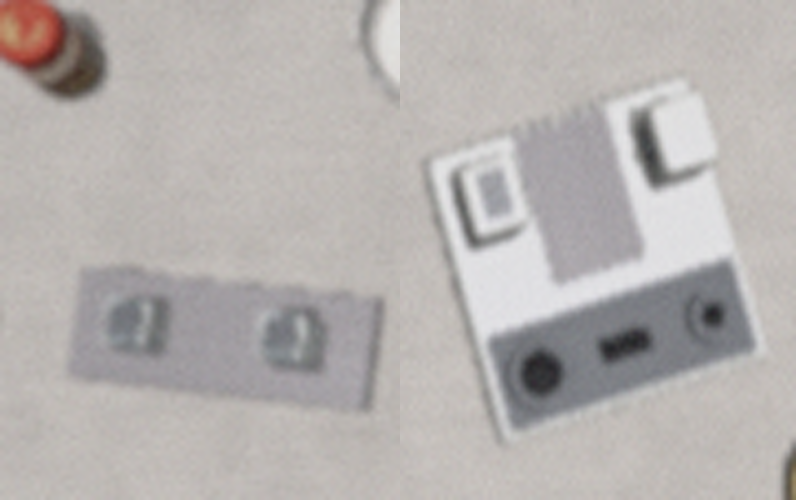

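The crop shows, within the stand, the tall cell at right and the short cell at left. On the tester, the large key is at left, the bar in the middle and the small key at right. I'll move over the stand for a close wrist view.

Call:
drive_tool([
  [0.4, 0.3, 0, -0.06],
  [0.767, 0.583, 0, -0.125],
  [0.767, 0.583, 0, -0.125],
])

```text
time_s: 0.52
tcp_pos: [0.273, 0.4897, 0.2924]
ee_rot: [[0.996, -0.093, -0.0], [-0.093, -0.996, -0.001], [-0.0, 0.001, -1.0]]
wrist_force: [-0.5, 0.4, -0.1]
gripper_width: 0.999
```

Call:
drive_tool([
  [0.3, 0.37, 0, 0],
  [0.6, 0.74, 0, 0],
  [0.6, 0.74, 0, 0],
])

```text
time_s: 0.9
tcp_pos: [0.3365, 0.3957, 0.2923]
ee_rot: [[0.996, -0.094, -0.0], [-0.094, -0.996, -0.0], [-0.0, 0.0, -1.0]]
wrist_force: [0.8, 0.4, 0.1]
gripper_width: 1.0
```

Call:
drive_tool([
  [0.3, 0.37, 0, 0],
  [0.6, 0.74, 0, 0],
  [0.6, 0.74, 0, 0],
  [0.6, 0.74, 0, 0],
])

```text
time_s: 1.4
tcp_pos: [0.3992, 0.3038, 0.2922]
ee_rot: [[0.996, -0.089, 0.0], [-0.089, -0.996, 0.0], [0.0, -0.0, -1.0]]
wrist_force: [-0.6, 0.2, 0.9]
gripper_width: 1.001
```

```bash
python3 - <<'E'
from h import *
import pickle
c=shot("wrist");pickle.dump(c,open("w1.pkl","wb"));cv2.imwrite("pics/w1.png",c["color"])
print(telemetry.sense()["tcp_pos"],proj(c,[[.464,.279,.098],[.478,.378,.07]]))
E
```

```text
[0.3989476  0.30408659 0.29215882] [[335.91454558 115.189454  ]
 [231.6559667  109.90269817]]
```

View pics/w1.png

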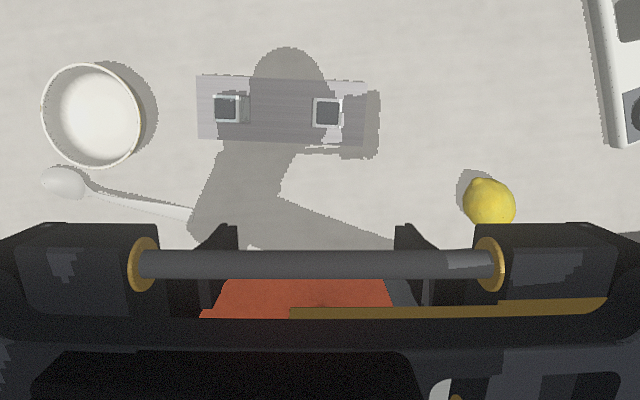

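The wrist view shows the stand from (197,75) to (380,145), the short cell's cap at (227,108) and the tall cell's cap at (326,113). Next I'll get the precise cap positions and stand angle.

```bash
python3 - <<'E'
from h import *
import pickle
c=pickle.load(open("w1.pkl","rb"));g=cv2.cvtColor(c["color"],cv2.COLOR_BGR2GRAY)
for (x0,y0),z in(((210,90),.071),((308,92),.098)):
    m=(g[y0:y0+38,x0:x0+38]<85).astype(np.uint8)
    n,l,st,ce=cv2.connectedComponentsWithStats(m);i=1+st[1:,4].argmax()
    rc=cv2.minAreaRect(np.argwhere(l==i)[:,::-1].astype(np.float32))
    p=np.array(rc[0])+[x0,y0];ctr=ce[i]+[x0,y0];P=onz(c,[p],z)[0]
    bx=cv2.boxPoints(rc)+[x0,y0];W=onz(c,bx,z);d=np.diff(W,axis=0);
    print(st[i],rc,"minrect",P.round(4),"centroid",onz(c,[ctr],z)[0].round(4),"side mm",np.linalg.norm(d,axis=1).round(4),"ang",np.degrees(np.arctan2(d[:,1],d[:,0])).round(1))
# stand edges
e=cv2.Canny(cv2.GaussianBlur(g,(3,3),0),15,40);e[:, :190]=0
for L in (cv2.HoughLinesP(e[60:160],1,np.pi/720,22,minLineLength=28,maxLineGap=6)).reshape(-1,4)[:14]:
    if L[0]>395 or L[2]>395:continue
    W=onz(c,[(L[0],L[1]+60),(L[2],L[3]+60)],.022);d=W[1]-W[0];print(L,W[:,:2].round(3).tolist(),np.degrees(np.arctan2(d[1],d[0])).round(1))
E
```

```text
[14 28  5  1  5] ((16.0, 28.0), (4.0, 0.0), 180.0) minrect [0.4709 0.3844 0.071 ] centroid [0.4709 0.3844 0.071 ] side mm [0.     0.0039 0.    ] ang [ 0.  84.5  0. ]
[30 15  1  3  3] ((30.0, 16.0), (2.0, 0.0), -90.0) minrect [0.47   0.2767 0.098 ] centroid [0.47   0.2767 0.098 ] side mm [0.     0.0017 0.    ] ang [ 0.  -4.2  0. ]
[200  79 312  84] [[0.451, 0.432], [0.433, 0.304]] -97.9
[201  13 233  15] [[0.522, 0.418], [0.516, 0.383]] -99.2
[254  17 292  18] [[0.512, 0.361], [0.507, 0.319]] -96.9
[215  58 251  60] [[0.473, 0.411], [0.466, 0.37]] -98.6
[308  85 362  85] [[0.433, 0.309], [0.427, 0.247]] -95.1
[377  93 380  39] [[0.416, 0.23], [0.476, 0.224]] -5.7
[195  16 198  78] [[0.52, 0.426], [0.452, 0.434]] 172.8
[309  64 344  64] [[0.456, 0.305], [0.453, 0.266]] -95.1
[333  18 363  20] [[0.503, 0.274], [0.498, 0.242]] -98.5
[362  86 367  23] [[0.426, 0.247], [0.495, 0.238]] -7.8
```

```bash
python3 - <<'E'
from h import *
import pickle
c=pickle.load(open("w1.pkl","rb"));g=cv2.cvtColor(c["color"],cv2.COLOR_BGR2GRAY)
print(g[113,305:348],g[108,208:246])
for (x0,y0),z in(((210,90),.071),((308,92),.098)):
    for t in(100,):
        m=(g[y0:y0+38,x0:x0+38]<t).astype(np.uint8)
        n,l,st,ce=cv2.connectedComponentsWithStats(m);i=1+st[1:,4].argmax()
        rc=cv2.minAreaRect(np.argwhere(l==i)[:,::-1].astype(np.float32))
        bx=cv2.boxPoints(rc)+[x0,y0];W=onz(c,bx,z);d=np.diff(W,axis=0)
        print(st[i],"rect",W.mean(0).round(4),"centroid",onz(c,[ce[i]+[x0,y0]],z)[0].round(4),"side",np.linalg.norm(d,axis=1).round(4),"ang",np.degrees(np.arctan2(d[:,1],d[:,0])).round(1))
# stand outline corners by extreme edges: top edge / bottom edge lines
E
```

```text
[127 132 133 134 133 138 115 117 174 177 181 115  94 106 107 113 110 111
 107 107 108 106 106 113 111 107 107 108 106 112 111 114  97 103 178 178
 162 205 215 137 136 136 135] [181 180 182 182 183 177 138 105 108 105 106 108 106 105 106 107 103 107
 106 108 106 104 111 107 109 105  87 115 189 173 169 130 128 119 130 125
 133 133]
[14 10 11 19 33] rect [0.479  0.3802 0.071 ] centroid [0.4764 0.3777 0.071 ] side [0.0097 0.017  0.0098] ang [-95.6 171.5  84.5]
[ 9 16  2 16 16] rect [0.4652 0.2957 0.098 ] centroid [0.4652 0.2957 0.098 ] side [0.0008 0.013  0.0008] ang [-91.4 178.9  88.6]
```

```bash
python3 - <<'E'
from h import *
import pickle
c=pickle.load(open("w1.pkl","rb"));g=cv2.cvtColor(c["color"],cv2.COLOR_BGR2GRAY)
for (x0,y0),z in(((210,90),.066),((308,92),.101)):
    m=(abs(g[y0:y0+38,x0:x0+38].astype(int)-107)<12).astype(np.uint8);m=cv2.morphologyEx(m,cv2.MORPH_OPEN,np.ones((3,3)))
    n,l,st,ce=cv2.connectedComponentsWithStats(m);i=1+st[1:,4].argmax()
    rc=cv2.minAreaRect(np.argwhere(l==i)[:,::-1].astype(np.float32))
    bx=cv2.boxPoints(rc)+[x0,y0];W=onz(c,bx,z);d=np.diff(W,axis=0)
    print(st[i],"rect",W.mean(0).round(4),"centroid",onz(c,[ce[i]+[x0,y0]],z)[0].round(4),"side",np.linalg.norm(d,axis=1).round(4),"ang",np.degrees(np.arctan2(d[:,1],d[:,0])).round(1))
E
```

```text
[  5   8  19  21 350] rect [0.4806 0.3864 0.066 ] centroid [0.4803 0.3868 0.066 ] side [0.0178 0.0192 0.018 ] ang [-95.6 171.4  84.5]
[  9  10  22  23 442] rect [0.4665 0.2864 0.101 ] centroid [0.4673 0.2866 0.101 ] side [0.0183 0.0188 0.0186] ang [-95.1 175.8  84.9]
```

The stand's yaw is about −7.7°, and the tall cell is at about (0.467, 0.2865). Now to the tester, with fingers shut.

Call:
drive_tool([
  [0.02, 0.45, 0, 0],
  [0.04, 0.88, 0, 0],
  [0.04, 0.88, 0, 0],
], fingers=0)

```text
time_s: 1.82
tcp_pos: [0.3936, 0.1961, 0.2924]
ee_rot: [[0.996, -0.09, -0.0], [-0.09, -0.996, 0.0], [-0.0, -0.0, -1.0]]
wrist_force: [0.1, 0.7, -0.1]
gripper_width: 0.741
```

Call:
drive_tool([
  [0.02, 0.45, 0, 0],
  [0.04, 0.88, 0, 0],
  [0.04, 0.88, 0, 0],
])

```text
time_s: 2.2
tcp_pos: [0.3896, 0.091, 0.2924]
ee_rot: [[0.996, -0.091, 0.0], [-0.091, -0.996, 0.0], [0.0, -0.0, -1.0]]
wrist_force: [-0.3, 1.1, -0.3]
gripper_width: 0.404
```

Call:
drive_tool([
  [0.02, 0.45, 0, 0],
  [0.04, 0.88, 0, 0],
  [0.04, 0.88, 0, 0],
])

```text
time_s: 2.58
tcp_pos: [0.3856, -0.0146, 0.2923]
ee_rot: [[0.996, -0.092, 0.0], [-0.092, -0.996, 0.0], [0.0, -0.0, -1.0]]
wrist_force: [0.0, 0.4, 0.3]
gripper_width: 0.065
```

Call:
drive_tool([
  [0.02, 0.45, 0, 0],
  [0.04, 0.88, 0, 0],
  [0.04, 0.88, 0, 0],
  [0.04, 0.88, 0, 0],
])

```text
time_s: 3.08
tcp_pos: [0.3815, -0.1184, 0.2922]
ee_rot: [[0.996, -0.088, 0.0], [-0.088, -0.996, 0.0], [0.0, -0.0, -1.0]]
wrist_force: [-0.4, 0.5, -0.8]
gripper_width: 0.001
```

```bash
python3 - <<'E'
from h import *
import pickle
c=shot("wrist");pickle.dump(c,open("w2.pkl","wb"));cv2.imwrite("pics/w2.png",c["color"])
print(telemetry.sense()["tcp_pos"],proj(c,[[.438,-.091,.048],[.472,-.213,.048]]))
E
```

```text
[ 0.38138936 -0.11812085  0.29227239] [[284.09110233 127.4333196 ]
 [398.89359628  83.41642843]]
```

View pics/w2.png

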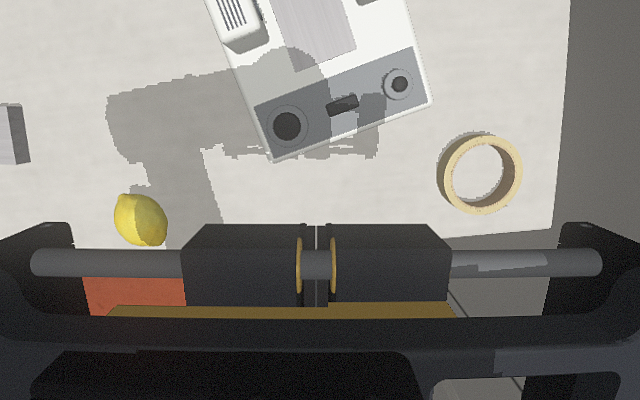

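The wrist view shows the large key at (287,126), the bar at (343,104) and the small key at (400,84).

```bash
python3 - <<'E'
from h import *
import pickle
c=pickle.load(open("w2.pkl","rb"));g=cv2.cvtColor(c["color"],cv2.COLOR_BGR2GRAY)
P=[]
for x0,y0,w in((262,102,50),(382,66,36)):
    m=(g[y0:y0+w,x0:x0+w]<75).astype(np.uint8)
    n,l,st,ce=cv2.connectedComponentsWithStats(m);i=1+st[1:,4].argmax();print(st[i],ce[i]+[x0,y0])
    P.append(onz(c,[ce[i]+[x0,y0]],.048)[0])
P=np.array(P);d=P[0]-P[1];th=np.arctan2(-d[0],d[1]);print(P.round(4),np.linalg.norm(d),np.degrees(th))
x=np.array([np.cos(th),np.sin(th)]);o=P[:,:2].mean(0);print("beam",o+.11*x)
s=telemetry.sense();R=s["ee_rot"]
for p in P: print(((p-s["tcp_pos"])@R/.12).round(3))
print(proj(c,np.r_[o+.11*x,0.03]), ((P[1]-P[0])@R/.12).round(3))
E
```

```text
[ 11  10  28  29 605] [286.57190083 125.82644628]
[10 11  8 15 30] [394.66666667  84.16666667]
[[ 0.4394 -0.0938  0.048 ]
 [ 0.4716 -0.2086  0.048 ]] 0.11926983033310577 15.658417081145425
beam [ 0.56142933 -0.12151871]
[ 0.463 -0.244  2.036]
[0.814 0.686 2.036]
[[302.24946263   2.37893019]] [ 0.351  0.93  -0.   ]
```

Call:
drive_tool([
  [0.25, -0.12, 0.4, 0],
  [0.463, -0.244, 0.9, 0],
  [0.463, -0.244, 0.9, 0],
])

```text
time_s: 3.5
tcp_pos: [0.438, -0.0933, 0.1804]
ee_rot: [[0.996, -0.086, -0.009], [-0.086, -0.996, -0.001], [-0.009, 0.002, -1.0]]
wrist_force: [-0.1, 0.3, 0.1]
gripper_width: 0.006
```

Call:
drive_tool([
  [0, 0, 0.2, 0],
  [0, 0, 0.4, 0],
  [0, 0, 0.45, 0],
  [0, 0, 0.45, 0],
])

```text
time_s: 4.0
tcp_pos: [0.4391, -0.0949, 0.1314]
ee_rot: [[0.996, -0.088, 0.002], [-0.088, -0.996, -0.0], [0.002, -0.0, -1.0]]
wrist_force: [-0.2, -0.2, 0.5]
gripper_width: 0.006
```

Call:
drive_tool([
  [0, 0, 0.05, 0],
  [0, 0, 0.09, 0],
  [0, 0, 0.115, 0],
  [0, 0, 0.13, 0],
  [0, 0, 0.137, 0],
  [0, 0, 0.137, 0],
])

```text
time_s: 4.75
tcp_pos: [0.4385, -0.0954, 0.114]
ee_rot: [[0.996, -0.09, 0.0], [-0.09, -0.996, -0.0], [0.0, 0.0, -1.0]]
wrist_force: [-1.0, 1.0, 3.8]
gripper_width: 0.01
```

Call:
drive_tool([
  [0, 0, 0.012, 0],
  [0, 0, 0.018, 0],
  [0, 0, 0.018, 0],
])

```text
time_s: 5.12
tcp_pos: [0.4385, -0.0954, 0.1129]
ee_rot: [[0.996, -0.089, 0.0], [-0.089, -0.996, -0.0], [0.0, 0.0, -1.0]]
wrist_force: [-4.4, 2.0, 14.9]
gripper_width: 0.007
```

Call:
drive_tool([
  [0, 0, -0.1, 0],
  [0, 0, -0.22, 0],
  [0, 0, -0.22, 0],
  [0.18, 0.48, -0.22, 0],
  [0.367, 0.963, -0.22, 0],
  [0.367, 0.963, -0.22, 0],
  [0.367, 0.963, -0.22, 0],
])

```text
time_s: 6.0
tcp_pos: [0.471, -0.2146, 0.137]
ee_rot: [[0.996, -0.091, -0.002], [-0.091, -0.996, 0.001], [-0.002, -0.0, -1.0]]
wrist_force: [1.0, -0.3, -0.1]
gripper_width: 0.005
```

```bash
python3 -c "
from h import *
s=telemetry.sense();print(s['tcp_pos'],s['wrist_force'])"
```

```text
[ 0.47099935 -0.21458046  0.13697572] [ 1.02335494 -0.25266539 -0.05475988]
```

Call:
drive_tool([
  [0, 0, 0.08, 0],
  [0, 0, 0.14, 0],
  [0, 0, 0.175, 0],
  [0, 0, 0.195, 0],
  [0, 0, 0.21, 0],
  [0, 0, 0.217, 0],
  [0, 0, 0.217, 0],
])

```text
time_s: 6.88
tcp_pos: [0.4718, -0.2142, 0.1131]
ee_rot: [[0.996, -0.089, -0.0], [-0.089, -0.996, 0.0], [-0.0, -0.0, -1.0]]
wrist_force: [-3.2, 4.6, 9.2]
gripper_width: 0.002
```

Both keys bottomed out, at 15 N and 9 N. I'll rise and look at the posts to pin down the beam.

Call:
drive_tool([
  [0, 0, -0.15, 0],
  [0, 0, -0.6, 0],
  [0, 0, -1, 0],
])

```text
time_s: 7.25
tcp_pos: [0.4722, -0.2147, 0.2336]
ee_rot: [[0.996, -0.09, 0.001], [-0.09, -0.996, -0.001], [0.001, 0.0, -1.0]]
wrist_force: [0.9, 0.5, 0.5]
gripper_width: 0.006
```

Call:
drive_tool([
  [-0.12, -0.3, -0.3, 0],
  [-0.24, -0.6, -0.55, 0],
  [-0.24, -0.6, -0.55, 0],
  [-0.24, -0.6, -0.55, 0],
], fingers=70)

```text
time_s: 7.75
tcp_pos: [0.4496, -0.1402, 0.2975]
ee_rot: [[0.996, -0.09, -0.0], [-0.09, -0.996, 0.0], [-0.0, -0.0, -1.0]]
wrist_force: [0.3, -0.3, -0.4]
gripper_width: 0.377
```

```bash
python3 - <<'E'
from h import *
import pickle
c=shot("wrist");pickle.dump(c,open("w3.pkl","wb"));cv2.imwrite("pics/w3.png",c["color"])
print(telemetry.sense()["tcp_pos"],c["t"])
E
```

```text
[ 0.44948895 -0.14050848  0.29701395] [ 0.51800589 -0.14711491  0.38996099]
```

View pics/w3.png

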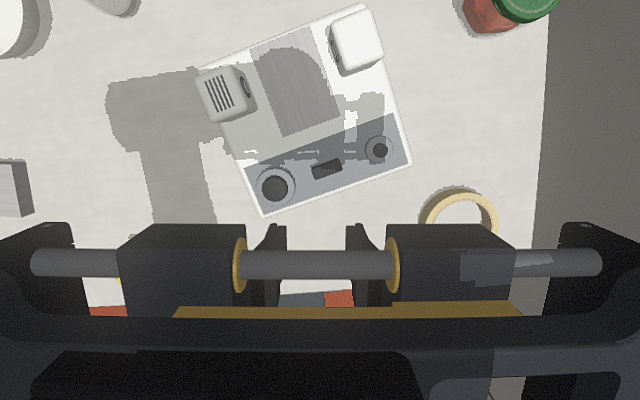

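The whole tester is visible: base corners at (262,217), (412,163) and (365,3), large key at (272,188), small key at (380,150). I'll fit its pose.

```bash
python3 - <<'E'
from h import *
import pickle
c=pickle.load(open("w3.pkl","rb"));g=cv2.cvtColor(c["color"],cv2.COLOR_BGR2GRAY)
obs=[];mod=[]
for x0,y0,w,q,t in((252,168,42,(-60,63),75),(368,138,26,(-60,-63),75)):
    m=(g[y0:y0+w,x0:x0+w]<t).astype(np.uint8)
    n,l,st,ce=cv2.connectedComponentsWithStats(m);i=1+st[1:,4].argmax();print(st[i],ce[i]+[x0,y0])
    obs.append(onz(c,[ce[i]+[x0,y0]],.048)[0][:2]);mod.append(q)
for px,q in(((262,217),(-95,100)),((412,163),(-95,-100)),((365,3),(95,-100))):
    obs.append(onz(c,[px],.026)[0][:2]);mod.append(q)
obs=np.array(obs);mod=np.array(mod)/1000
def fit(o,m):
    A=m-m.mean(0);B=o-o.mean(0);th=np.arctan2((A[:,0]*B[:,1]-A[:,1]*B[:,0]).sum(),(A*B).sum())
    R=np.array([[np.cos(th),-np.sin(th)],[np.sin(th),np.cos(th)]]);t=o.mean(0)-R@m.mean(0)
    return th,R,t,(o-m@R.T-t)*1000
for ix in(range(5),(0,1),(2,3,4)):
    ix=list(ix);th,R,t,res=fit(obs[ix],mod[ix]);print(np.degrees(th).round(2),"origin",t.round(4),"beam",(t+R@[.05,0]).round(4),"res mm",res.round(1).tolist())
th,R,t,_=fit(obs,mod)
W=lambda p:np.r_[t+R@np.array(p[:2])/1000,p[2]/1000]
print("posttop px",proj(c,[W((x,y,87)) for y in(68,-68) for x,y in((27,y-20),(73,y-20),(73,y+20),(27,y+20))]).round(0).tolist())
E
```

```text
[11  8 25 22 73] [278.24657534 182.39726027]
[ 5  5 14 14 70] [379.02857143 150.45714286]
14.69 origin [ 0.5158 -0.1392] beam [ 0.5642 -0.1265] res mm [[4.8, -5.6], [-1.6, 2.6], [2.1, -4.4], [1.8, 4.9], [-7.1, 2.5]]
12.68 origin [ 0.5179 -0.1427] beam [ 0.5667 -0.1317] res mm [[1.0, -4.7], [-1.0, 4.7]]
14.96 origin [ 0.5146 -0.1381] beam [ 0.5629 -0.1252] res mm [[3.7, -4.9], [2.5, 4.1], [-6.2, 0.9]]
posttop px [[249.0, 106.0], [230.0, 57.0], [190.0, 73.0], [210.0, 121.0], [388.0, 54.0], [373.0, 1.0], [330.0, 18.0], [346.0, 69.0]]
```

```bash
python3 - <<'E'
from h import *
import pickle
for f,kw in(("w3.pkl",((250,166,46,.048),(364,135,30,.048))),("w2.pkl",((265,104,46,.048),(384,68,32,.048)))):
    c=pickle.load(open(f,"rb"));g=cv2.cvtColor(c["color"],cv2.COLOR_BGR2GRAY)
    for x0,y0,w,z in kw:
        p=cv2.resize(g[y0:y0+w,x0:x0+w],None,fx=4,fy=4,interpolation=cv2.INTER_CUBIC)
        h=cv2.HoughCircles(p,cv2.HOUGH_GRADIENT,1,400,param1=60,param2=12,minRadius=24,maxRadius=66)
        h=h[0][0]/4 if h is not None else [0,0,0];print(f,"circle px",h[0]+x0,h[1]+y0,"r",h[2],onz(c,[(h[0]+x0,h[1]+y0)],z)[0].round(4))
    e=cv2.Canny(cv2.GaussianBlur(g,(3,3),0),20,60);e[222:]=0;e[:,:185]=0;e[:,430:]=0
    for L in cv2.HoughLinesP(e,1,np.pi/720,30,minLineLength=45,maxLineGap=5).reshape(-1,4)[:16]:
        W=onz(c,[L[:2],L[2:]],.026);d=W[1]-W[0];print(L,W[:,:2].round(4).tolist(),np.degrees(np.arctan2(d[1],d[0])).round(1))
E
```

```text
w3.pkl circle px 274.875 188.375 r 13.25 [ 0.4401 -0.0945  0.048 ]
w3.pkl circle px 379.375 149.875 r 14.95 [ 0.4727 -0.2131  0.048 ]
[260 215 412 161] [[0.4035, -0.0688], [0.4535, -0.2551]] -75.0
[248  47 361   3] [[0.5938, -0.0809], [0.6263, -0.2051]] -75.3
[304  22 357   1] [[0.613, -0.1436], [0.6286, -0.201]] -74.8
[244 167 390 113] [[0.464, -0.058], [0.5104, -0.2311]] -75.0
[264 217 410 165] [[0.4005, -0.0734], [0.4489, -0.2527]] -74.9
[235 159 257 211] [[0.4744, -0.0488], [0.4089, -0.0659]] -165.4
[381  56 412 163] [[0.5718, -0.2236], [0.4511, -0.2551]] -165.4
[244 169 265 219] [[0.4617, -0.0577], [0.3978, -0.0743]] -165.4
[196  68 296  31] [[0.5782, -0.0207], [0.6048, -0.1342]] -76.8
[310  27 340 115] [[0.6074, -0.1494], [0.5131, -0.1746]] -165.1
[247  46 282 135] [[0.5949, -0.0799], [0.4968, -0.1068]] -164.7
[282 137 345 114] [[0.4945, -0.1066], [0.5137, -0.1803]] -75.4
[211  60 288  29] [[0.5847, -0.0386], [0.6076, -0.1259]] -75.3
[394 115 407 160] [[0.5078, -0.2355], [0.4552, -0.2493]] -165.4
[370  11 384  58] [[0.6178, -0.2141], [0.5694, -0.2268]] -165.3
[241 171 261 217] 
[... 486 characters left out ...]
 -75.3
[406   6 429  90] [[0.5505, -0.2288], [0.4639, -0.2518]] -165.1
[269   0 295  72] [[0.5682, -0.0874], [0.4948, -0.107]] -165.0
[298  71 356  49] [[0.4955, -0.1104], [0.5124, -0.1741]] -75.2
[268 161 425 103] [[0.4012, -0.066], [0.4504, -0.2472]] -74.8
[331 142 389 119] [[0.4164, -0.1399], [0.4363, -0.2066]] -73.4
[413  48 429 104] [[0.5086, -0.2351], [0.449, -0.2517]] -164.4
[203   2 230  68] [[0.5734, -0.0186], [0.5055, -0.0375]] -164.5
[238  81 272 163] [[0.4913, -0.0442], [0.3985, -0.0704]] -164.3
[204 166 221 217] [[0.4022, 0.009], [0.3387, -0.0006]] -171.4
[296  72 354  50] [[0.4947, -0.1081], [0.5115, -0.1719]] -75.2
[404   0 427  85] [[0.5565, -0.227], [0.4694, -0.2497]] -165.4
```

Tester yaw is 14.9° and the beam is at about (0.5626, −0.1253), with keys, edges and light slot agreeing to about 1 mm. Going back to the cell.

Call:
drive_tool([
  [-0.02, -0.45, 0, 0],
  [-0.044, -0.89, 0, 0],
  [-0.044, -0.89, 0, 0],
], fingers=60)

```text
time_s: 8.18
tcp_pos: [0.4543, -0.0317, 0.2967]
ee_rot: [[0.996, -0.086, -0.002], [-0.086, -0.996, -0.0], [-0.002, 0.001, -1.0]]
wrist_force: [-0.3, -0.7, 0.6]
gripper_width: 0.673
```

Call:
drive_tool([
  [-0.02, -0.45, 0, 0],
  [-0.044, -0.89, 0, 0],
  [-0.044, -0.89, 0, 0],
])

```text
time_s: 8.55
tcp_pos: [0.4589, 0.0748, 0.2968]
ee_rot: [[0.996, -0.087, -0.002], [-0.087, -0.996, -0.001], [-0.002, 0.001, -1.0]]
wrist_force: [-0.9, -0.2, -0.7]
gripper_width: 0.691
```

Call:
drive_tool([
  [-0.02, -0.45, 0, 0],
  [-0.044, -0.89, 0, 0],
  [-0.044, -0.89, 0, 0],
])

```text
time_s: 8.93
tcp_pos: [0.4635, 0.1813, 0.2967]
ee_rot: [[0.996, -0.088, -0.002], [-0.088, -0.996, -0.001], [-0.001, 0.002, -1.0]]
wrist_force: [-0.3, -0.7, 0.6]
gripper_width: 0.688
```

Call:
drive_tool([
  [-0.02, -0.45, 0, 0],
  [-0.044, -0.89, 0, 0.02],
  [-0.044, -0.89, 0, 0.02],
  [-0.044, -0.89, 0, 0.02],
])

```text
time_s: 9.43
tcp_pos: [0.4673, 0.2854, 0.2971]
ee_rot: [[0.991, -0.131, -0.002], [-0.131, -0.991, -0.002], [-0.001, 0.002, -1.0]]
wrist_force: [-0.1, -0.2, -0.0]
gripper_width: 0.69
```

```bash
python3 - <<'E'
from h import *
import pickle
s=telemetry.sense();c=shot("wrist");pickle.dump(c,open("w4.pkl","wb"));cv2.imwrite("pics/w4.png",c["color"])
R=s["ee_rot"];print(s["tcp_pos"],s["gripper_width"],np.degrees(np.arctan2(R[1,1],R[0,1])),(np.array([.467,.2865,.121])-s["tcp_pos"])@R/.12, proj(c,[.467,.2865,.101]))
E
```

```text
[0.46734366 0.28542451 0.29706607] 0.6903924811853761 -97.54236185982504 [-0.00183123 -0.01158359  1.46720055] [[313.03005061 187.97874756]]
```

View pics/w4.png

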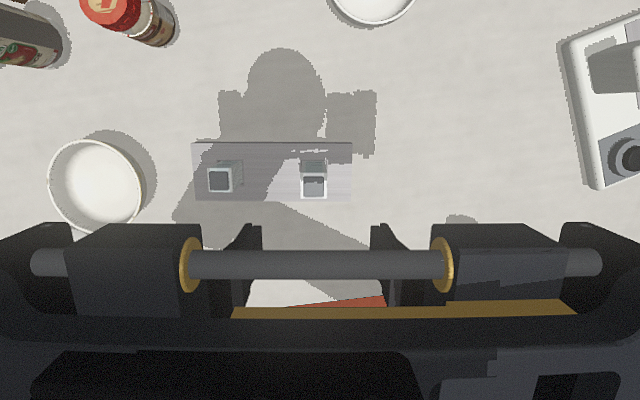

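The tall cell's cap shows at about (314,187), against a prediction of (313,188). The stand edges are parallel to the image, so the tool is aligned. Descending.

Call:
drive_tool([
  [0, -0.01, 0.3, 0],
  [0, -0.01, 0.6, 0],
  [0, -0.01, 0.8, 0],
  [0, -0.01, 0.8, 0],
])

```text
time_s: 9.98
tcp_pos: [0.4667, 0.286, 0.2005]
ee_rot: [[0.991, -0.132, -0.003], [-0.132, -0.991, -0.003], [-0.003, 0.004, -1.0]]
wrist_force: [1.0, 0.1, 0.4]
gripper_width: 0.693
```

Call:
drive_tool([
  [0, 0, 0.2, 0],
  [0, 0, 0.4, 0],
  [0, 0, 0.6, 0],
  [0, 0, 0.667, 0],
  [0, 0, 0.667, 0],
  [0, 0, 0.667, 0],
])

```text
time_s: 10.72
tcp_pos: [0.4678, 0.2888, 0.1234]
ee_rot: [[0.992, -0.129, 0.002], [-0.129, -0.992, 0.002], [0.002, -0.002, -1.0]]
wrist_force: [-0.1, -0.7, -0.7]
gripper_width: 0.692
```

Call:
drive_tool([
  [0, 0, 0, 0],
  [0, 0, 0, 0],
  [0, 0, 0, 0],
  [0, 0, 0, 0],
  [0, 0, 0, 0],
  [0, 0, 0, 0],
], fingers=15)

```text
time_s: 11.48
tcp_pos: [0.4671, 0.2884, 0.122]
ee_rot: [[0.992, -0.129, -0.0], [-0.129, -0.992, -0.0], [-0.0, 0.0, -1.0]]
wrist_force: [-0.2, -0.6, -0.1]
gripper_width: 0.296
```

Call:
drive_tool([
  [0, 0, -0.05, 0],
  [0, 0, -0.12, 0],
  [0, 0, -0.25, 0],
  [0, 0, -0.5, 0],
  [0, 0, -0.8, 0],
  [0, 0, -1, 0],
  [0, 0, -1, 0],
  [0, 0, -1, 0],
])

```text
time_s: 12.48
tcp_pos: [0.4665, 0.288, 0.2413]
ee_rot: [[0.992, -0.13, -0.001], [-0.13, -0.992, -0.001], [-0.001, 0.001, -1.0]]
wrist_force: [-0.2, -0.0, -1.9]
gripper_width: 0.297
```

```bash
python3 - <<'E'
from h import *
s=telemetry.sense();R=s["ee_rot"];print(s["tcp_pos"],s["gripper_width"],s["joints"].round(1),s["wrist_force"],(np.array([.5626,-.1253,.26])-s["tcp_pos"])@R/.12)
c=shot("wrist");cv2.imwrite("pics/w5.png",c["color"])
E
```

```text
[0.46654572 0.28795012 0.24128468] 0.2967151426315422 [ 48.6  17.1 -14.7  -0.  -58.3  34. ] [-0.19279712 -0.04302557 -1.8934363 ] [ 1.24052866  3.31082393 -0.15492588]
```

View pics/w5.png

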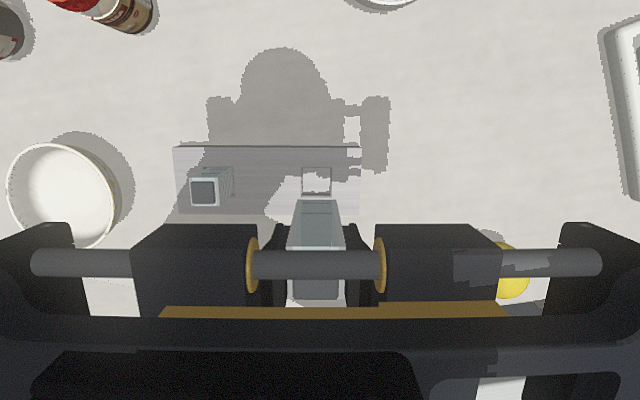

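The cell is held between the pads and the pocket at (316,180) is empty. The short cell still sits in its pocket. Carrying to the tester.

Call:
drive_tool([
  [0.1, 0.28, -0.1, 0],
  [0.21, 0.56, -0.15, 0],
  [0.31, 0.83, -0.15, 0],
  [0.31, 0.83, -0.15, 0],
])

```text
time_s: 13.02
tcp_pos: [0.4908, 0.1828, 0.2587]
ee_rot: [[0.991, -0.133, -0.003], [-0.133, -0.991, -0.002], [-0.002, 0.002, -1.0]]
wrist_force: [-0.2, 0.1, -0.7]
gripper_width: 0.294
```

Call:
drive_tool([
  [0.1, 0.28, 0, 0],
  [0.21, 0.56, 0, 0],
  [0.31, 0.83, 0, 0],
  [0.31, 0.83, 0, 0],
])

```text
time_s: 13.52
tcp_pos: [0.515, 0.0802, 0.2589]
ee_rot: [[0.991, -0.132, -0.002], [-0.132, -0.991, -0.001], [-0.002, 0.001, -1.0]]
wrist_force: [0.0, 0.2, 0.2]
gripper_width: 0.297
```

Call:
drive_tool([
  [0.1, 0.28, 0, 0],
  [0.21, 0.56, 0, 0],
  [0.31, 0.83, 0, 0],
  [0.31, 0.83, 0, 0],
])

```text
time_s: 14.02
tcp_pos: [0.5393, -0.0228, 0.259]
ee_rot: [[0.991, -0.131, -0.001], [-0.131, -0.991, -0.0], [-0.001, 0.0, -1.0]]
wrist_force: [-0.3, 0.4, -0.7]
gripper_width: 0.297
```

Call:
drive_tool([
  [0.1, 0.28, 0, 0.07],
  [0.21, 0.56, 0, 0.14],
  [0.31, 0.83, 0, 0.22],
  [0.31, 0.83, 0, 0.3],
  [0.31, 0.83, 0, 0.38],
  [0.31, 0.83, 0, 0.46],
  [0.31, 0.83, 0, 0.54],
  [0.31, 0.83, 0, 0.591],
  [0.31, 0.83, 0, 0.591],
  [0.31, 0.83, 0, 0.591],
])

```text
time_s: 15.28
tcp_pos: [0.5633, -0.125, 0.2597]
ee_rot: [[0.259, -0.966, -0.0], [-0.966, -0.259, 0.0], [-0.0, 0.0, -1.0]]
wrist_force: [0.9, -0.5, -1.3]
gripper_width: 0.297
```

```bash
python3 - <<'E'
from h import *
s=telemetry.sense();R=s["ee_rot"];print(s["tcp_pos"],s["gripper_width"],np.degrees(np.arctan2(R[1,1],R[0,1])),(np.array([.5626,-.1253,.156])-s["tcp_pos"])@R/.12)
c=shot("wrist");cv2.imwrite("pics/w6.png",c["color"])
t=capture("top");cv2.imwrite("pics/t6.png",t["color"])
E
```

```text
[ 0.56326121 -0.12496289  0.259709  ] 0.29728330614129117 -165.0110565732315 [0.00147007 0.00574477 0.86424344]
```

View pics/w6.png

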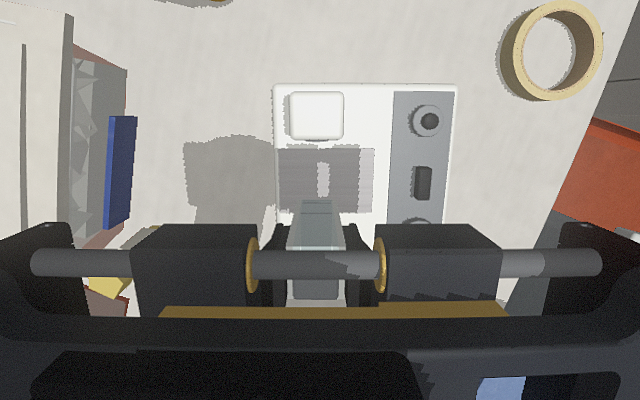

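The tester edges are square to the image. The receiver post centre at column 317 lines up with the cell at column 316. Lowering.

Call:
drive_tool([
  [0, 0.005, 0.15, 0],
  [0, 0.005, 0.3, 0],
  [0, 0.005, 0.45, 0],
  [0, 0.005, 0.6, 0],
  [0, 0.005, 0.7, 0],
  [0, 0.005, 0.8, 0],
  [0, 0.005, 0.862, 0],
  [0, 0.005, 0.862, 0],
  [0, 0.005, 0.862, 0],
  [0, 0.005, 0.862, 0],
])

```text
time_s: 16.62
tcp_pos: [0.5628, -0.1261, 0.1571]
ee_rot: [[0.256, -0.967, 0.001], [-0.967, -0.256, -0.0], [0.0, -0.001, -1.0]]
wrist_force: [0.0, 0.4, -1.3]
gripper_width: 0.299
```

```bash
python3 - <<'E'
from h import *
import pickle
s=telemetry.sense();R=s["ee_rot"];print(s["tcp_pos"],s["gripper_width"],s["wrist_force"],np.degrees(np.arctan2(R[1,1],R[0,1])))
c=shot("wrist");t=shot("top");d=shot("side");pickle.dump((c,t,d),open("fin.pkl","wb"))
u,v=proj(d,[.5626,-.1253,.08])[0].astype(int);print(u,v)
a=cv2.resize(d["color"][v-35:v+35,u-50:u+50],(400,280),interpolation=cv2.INTER_CUBIC)
u2,v2=proj(d,[.473,.337,.04])[0].astype(int)
b=cv2.resize(d["color"][v2-35:v2+35,u2-50:u2+50],(400,280),interpolation=cv2.INTER_CUBIC)
w=cv2.resize(c["color"],(448,280))
cv2.imwrite("pics/fin.png",np.vstack([np.hstack([a,b]),np.hstack([w,np.zeros((280,352,3),np.uint8)])]))
E
```

```text
[ 0.56284171 -0.1260869   0.15711691] 0.2992901460274015 [ 0.02771787  0.3712174  -1.32147037] -165.1522330322977
313 170
```

View pics/fin.png

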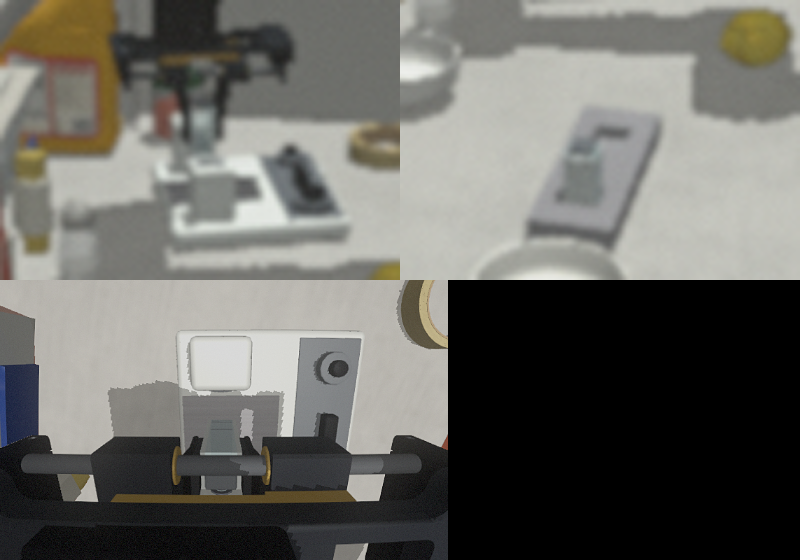

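The cell hangs between the posts, the short cell is in its pocket, and the −1.3 N reading matches the cell's weight, so nothing else is in contact. Handing in.

```bash
python3 -c "
from h import *
print(order.finish_job())"
```

```text
the job is handed in; nothing more can be done
None
```

I pressed both keys in order, and the taller cell is now held in the light path. The job was handed in at about 17 s of the 59 s allowed; no verdict was reported.

**Keys:** I pressed the large key to its stop (about 15 N) and raised the fingers clear. I then pressed the small key to its stop (about 9 N), with the cell still in the stand. The bar key was never approached: the shut fingers crossed about 2 cm above it.

**Cell:** I gripped the taller cell by its frosted faces. The opening read about 26 mm, which matches the cell's width. I lifted it clear of the stand, turned it 68° and lowered it between the lenses.

**Last checks:**
- **Position:** the tool was within about 1 mm of the target in plan and in height. The target itself rests on a camera fit that agreed to about 1 mm.
- **Angle:** the tool was within about 0.1° of my measured tester angle of 14.9°.
- **Contact:** the wrist force was about −1.3 N, close to the cell's weight alone. The shorter cell was seen still standing in its pocket.
- **Not measured directly:** I took the window height from the cell's known height in the stand. I did not check the cell's few-millimetre offset along the light path, where 18 mm is allowed.

**Disagreements:**
- The first fit of the tester's pose disagreed by up to 7 mm because of shadows and rounded corners, so I replaced it with the edge and circle fit.
- Different features gave the stand's angle as anywhere from −5° to −8°; I used −7.5°.

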